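Ratchet the mould press tight

TASK

Clamp the plaster mould in the bench press: turn its ratchet lever clockwise (seen from above), and each time it nears its stop pin lift it off its serrations, swing it back, let it drop into them and go on turning, until the plate holds the mould firmly (turning then takes about two thirds more force than when slack). Do not overtighten, or the plaster cracks. Leave the lever dropped into its serrations, let go of it, and leave the mould and the pottery things around the press where they stand.

Things in the scene. Friction and masses are not known exactly. Their poses are not given: they have to be found in the camera images.
- press: Grey bench press, fixed. Base 200 x 300 x 20 mm (x, y, z), two posts 36 x 30 mm at y = +-125 mm, cross beam 50 x 280 mm with its top at z = 178 mm, on it a steel disc of radius 72 mm, top at z = 184 mm. Origin: centre of the base's underside, on the screw axis; the lever's side is -x, y runs along the beam, z up.
- stop (a point): Clockwise-side stop pin, a point on it at z = 232 mm. Two upright pins (radius 6 mm, tops at z = 245 mm) stand on the disc 60 mm from the axis; they let the lever swing 0.65 rad to either side of the press's -x direction, also when it is lifted. Pushing on against a pin tightens nothing.
- axis (a point): Point on the vertical screw axis, 252 mm above the table (the height of knob when the lever is down). The screw's head ends 246 mm above the table.
- knob (a point): Grip point of the lever's upright black knob, 120 mm from the axis: a round sleeve of radius 10 mm that spins freely on its pin, 225 to 271 mm above the table (lever down), then a cap of radius 12.5 mm up to 279 mm. The point is on its centre line at 252 mm. The dark steel arm (16 mm wide) and the boss under the knob (radius 14 mm) have their tops at 225 mm.
- screw (a joint): Turn of the press screw (rad), growing clockwise seen from above, which drives the plate down 10 mm per rad. With the lever in the serrations it turns with it both ways, so turning counter-clockwise slackens the press. It stays where it is left. Starts at -0.5 to 0.4; must reach some 1.6 to 2.4, depending on the hidden thickness of the board under the mould.
- index (a joint): Angle of the lever relative to the screw (rad), growing clockwise seen from above; 0 at the start. With 20 serrations the lever sits fully down only at multiples of 0.314 (play about 0.03). Lever direction about the axis = screw + index: 0 where it points along the press's -x, positive clockwise.
- lever (a joint): Height of the lever above its seat (m): 0 fully in the serrations, clear of them from 0.008, upper end 0.013. Spring and weight hold it down with 7 to 9 N. Coming down on top of serrations it stays 3 to 8 mm up until swung a little. The upright flanks rub under load: ease the lever back a little before lifting.
- plate: Steel pressure plate 80 x 110 x 14 mm, rubber underneath, below the beam (origin: a nominal point). Turning the slack screw takes a steady 10 N at the knob, across the arm (8 N with the arm pausing); after the plate meets the mould this climbs by about 10 N per rad. 6 N above slack (14 N pausing) is properly firm, 3.5 N above is too loose; from 8.5 N above on the plaster cracks.
- mould: White plaster mould in two stacked halves, 130 x 160 x 80 mm, 2.4 kg, loose on a plywood board under the plate. Origin: centre of its underside.
- pot: Small glossy black pot, 88 mm wide, 98 mm tall, loose on the table beside the press. Origin: centre of its foot.
- mug: White mug, 76 mm wide, 85 mm tall, loose on the table beside the press. Origin: centre of its foot.
- brush: Brush 170 mm long, lying on the table before the press. Origin: its middle, at its underside.

How it is judged (in metres and radians):
On the way, in this order (a step that is already met when the one before it is completed fails the run):
1. the lever has been lifted clear of the serrations and swung back (value of joint lever above 0.006 m and value of joint index below -0.2 rad), for 0.1 s.
2. the lever sits down in the serrations again, further back (value of joint lever below 0.002 m and value of joint index below -0.2 rad), for 0.1 s.
3. the plate presses the mould firmly (contact force between plate and mould above 45 N), for 0.3 s.
At the end, for the whole second after the job is handed in: The plate presses on the mould with 45 to 110 N, the lever is down in its serrations (within 2 mm), the mould is at rest within 15 mm of where it was (contact force between plate and mould between 45 and 110 N and value of joint lever below 0.002 m and distance of mould from where it was at the start of the episode below 0.015 m and linear speed of mould below 0.02 m/s); the robot touches nothing.
It fails at once if the mould is pressed with more than 110 N: the plaster cracks (contact force between plate and mould above 110 N).
It fails at once if the pot, mug or brush is pushed more than 20 mm (distance of any of pot, mug, brush from where it was at the start of the episode above 0.02 m).
It also fails if it takes over 72 s, if anything falls off the work surface, if the arm or the gripper's body presses on something with over 40 N, if the wrist force passes 120 N, or if a joint passes its speed limit or range.

ROBOT

A 6-joint arm with a two-finger parallel gripper is mounted at the origin on the work surface. World frame = base frame: x ahead of the robot, y to its left, z up, the work surface at z = 0. Lengths are in m, angles in degrees, forces in N, time in s.
With the tool pointing down it reaches from about 0.325 to 0.85 m from the base axis. Payload 4.4 kg.
Tool frame: the origin (TCP) lies between the finger pads; the fingertips stand 17 mm ahead of it and the grasp point (between the pads) lies 2 mm behind it; z points along the fingers, y is the line along which they close (so a half turn about z gives the same grasp; the last joint's range is limited). The gripper opens to 94 mm and grips with 3 to 60 N. Pads are 16 mm wide; open, the fingers measure 119 mm over their backs; the gripper's body (75 mm by 177 mm) begins 78 mm behind the grasp point.
Start: joints at [64.658, 11.837, 88.321, -0, 79.842, -8.623], TCP at [0.165, 0.551, 0.222] pointing down, gripper open.
Joint ranges: [-156.59, 156.59], [-49.26, 127.26], [12.9, 141.05], [-63.56, 243.56], [4.71, 150.69], [-161.64, 161.64]. Speed limits (degrees/s): [159.86, 159.86, 180, 180, 180, 180].

INTERFACE

Orientations are given as a 3x3 rotation matrix whose columns are the frame's x, y, z axes.
In Python, from workcell import manip, eyes gives the robot as it stands (manip), with the cameras (eyes).
- The arm moves only by the shell command python3 jog.py 'ROWS' [OPENING] [FORCE]. ROWS is a JSON list of rows, 1 to 12 of them, each an object with the fields tx, ty, tz (the shift in m), turn (a turn about the tool's z in degrees); a field left out counts as zero; each row is the pose to reach, as a shift and turn from the pose commanded when the command began, along the tool's axes at that moment; what a row does not reach only later rows make up. A row lasts 1/8 s, in which the tool goes at most 0.0625 m and 10.7 degrees, less where a joint would pass 70% of its speed; a pose out of reach is approached as far as the arm can. OPENING is the finger opening in m, set as the command begins (- or left out keeps the last). The fingers move at their own pace and stop on an object; FORCE is the grip in N (left out, the last holds). Time passes only in rows, so rows that do not move let the fingers close. It prints the time, the measured TCP pose, the force, the opening and the grip force at its end. Input that does not fit is refused with a message, and nothing moves.
- manip.observe(): the state, without advancing time (a new reading comes with each control period).
- eyes.grab_frame(name): name is "scene" or "top" or "wrist"; returns the picture (480x640x3 uint8, blue, green, red); there is no depth.
- eyes.camera_params(name): a dict with "fx", "fy", "cx", "cy" (pixels), "R" (3x3) and "t" (3): a world point X has camera coordinates R X + t; the wrist camera has in their place "mount" (4x4, takes a point from camera to tool coordinates, whose origin is the TCP and whose axes are the flange's). Camera axes: x right, y down, z forward; pixel columns grow to the right and rows downward; lengths in m; the calibration is good to about 2 mm. A picture is of the moment at which its call begins: read the wrist's pose just before it. camera_params takes no time and is no camera call.
- manip.close_job(): hands the job in; it is judged then, once.
The state is a dict: "time": time; "joint_pos": joint angles; "joint_velocities": joint speeds; "joint_torque": joint torques, N m; "tool_pos": TCP position; "ee_rot": TCP orientation; "wrist_force": force on the tool from outside, world axes, zero at the start; "torque": the same for the moment, N m; "width": finger opening in m; "grasp_force": force on a finger pad.
Only numpy, scipy, OpenCV 4.12 (cv2) and the standard library are available. Lean on these libraries where they do the work, as an engineer would, in place of code of your own. Each camera call takes 0.05 s, during which the arm holds its last target. There are 200 camera calls.

## Working session

There is one attempt and no reset: what is moved stays moved. The work goes in short steps, Python scripts to look and compute and a shell command to move; the robot and the scene stay as the last step left them, time stands still between calls to the robot, and variables do not carry over. Pictures are saved under pics/ and viewed, at most 10 in all, crops included, and the job is handed in when it is done.

```bash
ls; mkdir -p pics; python3 - <<'E'
from workcell import manip, eyes
import cv2,numpy as np
s=manip.observe();print(s)
for n in("scene","top"):
    im=eyes.grab_frame(n);cv2.imwrite(f"pics/{n}0.png",im);c=eyes.camera_params(n);print(n,c)
print(eyes.camera_params("wrist"))
E
```

```text
jog.py
pics
workcell.py
{'time': 0.0, 'joint_pos': array([ 6.46591106e+01,  1.18851897e+01,  8.84056170e+01, -1.17133769e-04,
        7.98405591e+01, -8.62585665e+00]), 'joint_velocities': array([ 0.02268623, -0.01714585, -0.03868366,  0.0773711 ,  0.04028027,
        0.00202012]), 'joint_torque': array([ 2.75110924e-04, -3.70879340e+01, -2.81414580e+01,  6.98297122e-02,
        3.62427451e-02, -1.68539882e-04]), 'tool_pos': array([0.16507907, 0.54998234, 0.22127468]), 'ee_rot': array([[-9.57747004e-01,  2.87610356e-01, -9.79490903e-04],
       [ 2.87611821e-01,  9.57744821e-01, -2.07300903e-03],
       [ 3.41883475e-04, -2.26713135e-03, -9.99997372e-01]]), 'wrist_force': array([0.52375386, 0.31913547, 0.17445777]), 'torque': array([-0.0179448 , -0.01996155,  0.01988745]), 'grasp_force': 0.0, 'width': 0.09436670179023712}
scene {'fx': 446.55860876282975, 'fy': 446.55860876282975, 'cx': 318.68749226111225, 'cy': 242.39673341896014, 'R': array([[ 0.36375439,  0.93149322, -0.00176935],
       [ 0.68357935, -0.26823171, -0.67880117],
       [-0.63277328,  0.24570741, -0.73431999]]), 't': array([-0.2663175 , -0.26386806,  1.53304918])}
top {'fx': 478.7586872282522, 'fy': 478.7586872282522, 'cx': 322.30815926517386, 'cy': 248.56015814245816, 'R': array([[-0.00276613, -0.99998787,  0.00407415],
       [-0.99804381,  0.00250625, -0.06246809],
       [ 0.06245712, -0.00423898, -0.99803865]]), 't': array([0.05154782, 0.58800761, 1.19762781])}
{'fx': 347.0057240139563, 'fy': 347.0057240139563, 'cx': 315.86881919824333, 'cy': 244.4991925453133, 'mount': array([[-1.00495506e-03, -9.59713382e-01, -2.80979028e-01,
         8.25156487e-02],
       [ 9.99999332e-01, -1.12507970e-03,  2.66210813e-04,
         1.52784117e-04],
       [-5.71609880e-04, -2.80978573e-01,  9.59713871e-01,
        -1.63728272e-01],
       [ 0.00000000e+00,  0.00000000e+00,  0.00000000e+00,
         1.00000000e+00]])}
```

View pics/scene0.png

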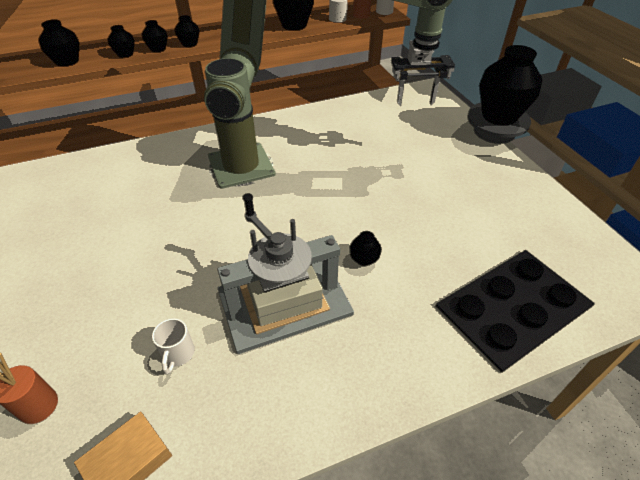

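View pics/top0.png

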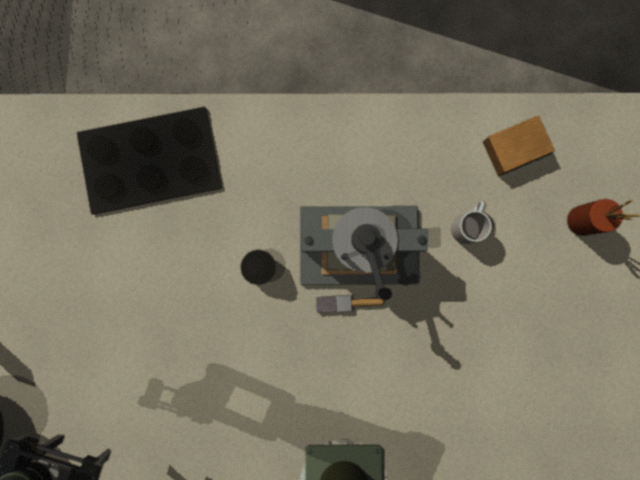

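The scene view shows the press, with the knob near (249,205), the pot at (365,248) and the mug at (173,342). In the top view the knob is near (385,294), the screw head near (368,236), the pot at (259,267), the mug at (472,226) and the brush at (350,303). I'll enlarge both.

```bash
python3 - <<'E'
import cv2,numpy as np
a=cv2.imread("pics/scene0.png")[180:300,205:355];b=cv2.imread("pics/top0.png")[195:315,290:440]
r=lambda i:cv2.resize(i,(600,480),interpolation=cv2.INTER_CUBIC)
b=cv2.convertScaleAbs(b,alpha=1.8)
cv2.imwrite("pics/c1.png",r(a));cv2.imwrite("pics/c2.png",r(b))
E
```

```text
(no output)
```

View pics/c1.png

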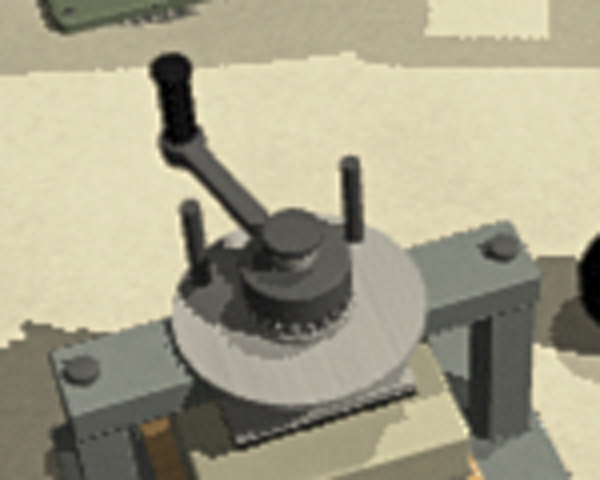

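View pics/c2.png

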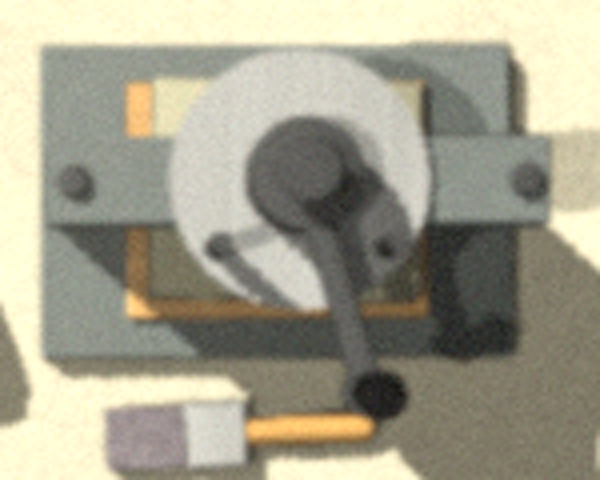

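In crop 1 the knob cap top is at (170,66), the head top at (292,230), the pin tops at (349,160) and (191,206), and the bolts at (81,368) and (502,245). In crop 2 the cap is at (380,393), the head at (308,165), the pins at (218,245) and (387,247), the disc centre at (300,180), and the bolts at (76,183) and (530,182). Next I'll triangulate these.

```bash
cat > h.py <<'E'
from workcell import manip, eyes
import cv2,numpy as np
def P(n):
    c=eyes.camera_params(n);K=np.array([[c['fx'],0,c['cx']],[0,c['fy'],c['cy']],[0,0,1]])
    return K@np.c_[c['R'],c['t']]
def tri(a,b):
    X=cv2.triangulatePoints(P("scene"),P("top"),np.array(a,float).reshape(2,1),np.array(b,float).reshape(2,1))[:,0];return X[:3]/X[3]
def onz(n,p,z):
    M=P(n);A=np.c_[M[:,:2],M[:,2]*z+M[:,3]];x=np.linalg.solve(A,[p[0],p[1],1]);return x[:2]/x[2]
E
python3 - <<'E'
from h import *
s=lambda x,y:(205+x/4,180+y/4)
t=lambda x,y:(290+x/4,195+y/4)
for n,a,b,z in [("cap",(170,66),(380,393),.279),("head",(292,230),(308,165),.246),("pinR",(349,160),(218,245),.245),("pinL",(191,206),(387,247),.245),("boltL",(81,368),(530,182),.182),("boltR",(502,245),(76,183),.182)]:
    print(n,tri(s(*a),t(*b)).round(4),onz("scene",s(*a),z).round(4),onz("top",t(*b),z).round(4))
print("disc",onz("scene",s(300,310),.184),onz("top",t(300,180),.184))
E
```

```text
cap [ 0.4826 -0.0735  0.2785] [ 0.483  -0.0741] [ 0.4827 -0.073 ]
head [ 0.5991 -0.0416  0.2465] [ 0.5985 -0.0416] [ 0.5992 -0.0415]
pinR [0.5579 0.0051 0.2451] [0.5578 0.0049] [0.5579 0.0052]
pinL [ 0.5564 -0.0845  0.2403] [ 0.5602 -0.0873] [ 0.5567 -0.082 ]
boltL [ 0.5955 -0.1685  0.1819] [ 0.5963 -0.167 ] [ 0.5951 -0.1699]
boltR [0.5957 0.0813 0.1828] [0.5955 0.0833] [0.5952 0.0799]
disc [ 0.60188703 -0.04241287] [ 0.59637132 -0.04310978]
```

```bash
python3 jog.py '[{"tz": -0.06},{"tx": -0.04,"ty": -0.042,"tz": -0.103},{"tx": -0.08,"ty": -0.084,"tz": -0.103,"turn": -3},{"tx": -0.12,"ty": -0.126,"tz": -0.103,"turn": -6},{"tx": -0.16,"ty": -0.168,"tz": -0.103,"turn": -9},{"tx": -0.2,"ty": -0.21,"tz": -0.103,"turn": -12},{"tx": -0.24,"ty": -0.252,"tz": -0.103,"turn": -15},{"tx": -0.28,"ty": -0.294,"tz": -0.103,"turn": -18},{"tx": -0.32,"ty": -0.336,"tz": -0.103,"turn": -21},{"tx": -0.36,"ty": -0.378,"tz": -0.103,"turn": -24},{"tx": -0.4,"ty": -0.42,"tz": -0.103,"turn": -28},{"tx": -0.44,"ty": -0.462,"tz": -0.103,"turn": -31.8}]' 0.05 && python3 jog.py '[{"tx": -0.04,"ty": -0.02},{"tx": -0.046,"ty": -0.02},{"tx": -0.046,"ty": -0.02}]' && python3 - <<'E'
from h import *
s=manip.observe();print(s['tool_pos'],s['ee_rot'],s['wrist_force'],s['joint_pos'])
cv2.imwrite("pics/w1.png",eyes.grab_frame("wrist"))
E
```

```text
time: 1.6
tool_pos: [0.4542, -0.0202, 0.3251]
ee_rot: [[-0.965, -0.262, -0.0], [-0.262, 0.965, 0.0], [0.0, 0.0, -1.0]]
wrist_force: [0.5, -0.2, 0.1]
width: 0.0502
grasp_force: 0.0
time: 1.98
tool_pos: [0.503, -0.0253, 0.3247]
ee_rot: [[-0.965, -0.261, -0.002], [-0.261, 0.965, 0.001], [0.002, 0.001, -1.0]]
wrist_force: [-0.0, -0.1, 0.9]
width: 0.0505
grasp_force: 0.0
[ 0.5030413  -0.02529587  0.32472205] [[-9.65428015e-01 -2.60661704e-01 -2.05499848e-03]
 [-2.60663319e-01  9.65429606e-01  5.56857015e-04]
 [ 1.83880507e-03  1.07326809e-03 -9.99997733e-01]] [-0.0089277  -0.10180306  0.93641242] [-1.27363153e+01 -4.72994119e-01  8.97888789e+01  5.16294033e-03
  9.08059951e+01 -1.17845643e+02]
```

View pics/w1.png

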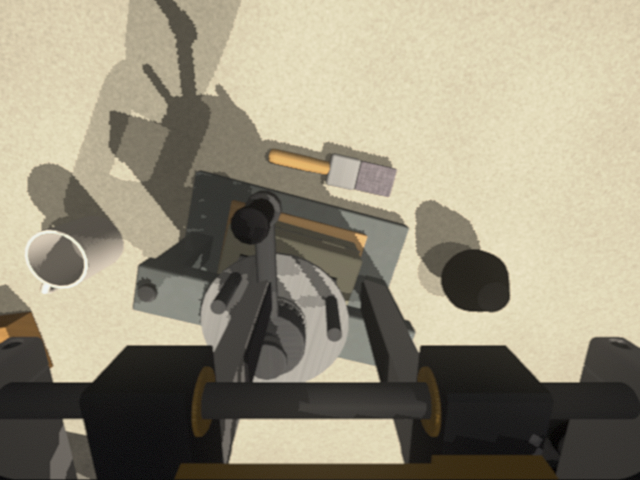

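The wrist picture shows the knob cap at about (250,222). The lever points at it from the screw head near (280,345), and the pins are at (228,290) and (333,315). I'll use it as a check and compute the next shift.

```bash
cat >> h.py <<'E'
AX=np.array([.5975,-.0425])
def wray(p,z,s):
    c=eyes.camera_params("wrist");M=c['mount'];d=M[:3,:3]@[(p[0]-c['cx'])/c['fx'],(p[1]-c['cy'])/c['fy'],1]
    o=s['ee_rot']@M[:3,3]+s['tool_pos'];d=s['ee_rot']@d;return (o+d*(z-o[2])/d[2])[:2]
E
python3 - <<'E'
from h import *
s=manip.observe()
print(wray((250,222),.279,s),wray((283,340),.246,s),wray((234,279),.245,s),wray((331,299),.245,s))
print(s['ee_rot'].T@(np.array([.4822,-.0737,.325])-s['tool_pos']))
E
```

```text
[ 0.47900173 -0.07319179] [ 0.57460622 -0.03219829] [ 0.53416343 -0.08001636] [ 0.5310287  -0.00492991]
[ 3.25364106e-02 -4.16293061e-02  5.98347534e-05]
```

```bash
python3 jog.py '[{"tx": 0.032,"ty": -0.041},{"tx": 0.032,"ty": -0.041},{"tx": 0.032,"ty": -0.041,"tz": 0.04},{"tx": 0.032,"ty": -0.041,"tz": 0.075},{"tx": 0.032,"ty": -0.041,"tz": 0.075},{"tx": 0.032,"ty": -0.041,"tz": 0.075}]' && python3 jog.py '[{},{},{},{}]' 0 40 && python3 - <<'E'
from h import *
s=manip.observe();d=s['tool_pos'][:2]-AX;print(s['tool_pos'],s['ee_rot'].T@s['wrist_force'],np.arctan2(d[1],-d[0]),np.hypot(*d),np.arctan2(s['ee_rot'][1,0],-s['ee_rot'][0,0]))
E
```

```text
time: 2.78
tool_pos: [0.484, -0.0731, 0.2521]
ee_rot: [[-0.965, -0.261, 0.002], [-0.261, 0.965, -0.001], [-0.002, -0.001, -1.0]]
wrist_force: [0.2, 0.8, -0.0]
width: 0.05
grasp_force: 0.0
time: 3.28
tool_pos: [0.4837, -0.0738, 0.2512]
ee_rot: [[-0.966, -0.26, 0.001], [-0.26, 0.966, -0.0], [-0.001, -0.001, -1.0]]
wrist_force: [-0.5, 0.6, 3.1]
width: 0.0237
grasp_force: 40.0
[ 0.48371814 -0.07375464  0.25116302] [ 0.33703711  0.69533585 -3.13707088] -0.2680771383991605 0.11799645834920133 -0.26313959558383504
```

```bash
python3 jog.py '[{},{"tz": 0.004},{"tz": 0.004}]' 0.035 && python3 jog.py '[{"tz": 0.004},{"tz": 0.004},{"tz": 0.004},{"tz": 0.004}]' 0 40 && python3 - <<'E'
from h import *
s=manip.observe();d=s['tool_pos'][:2]-AX;print(s['tool_pos'],s['ee_rot'].T@s['wrist_force'],np.arctan2(d[1],-d[0]),np.hypot(*d),np.arctan2(s['ee_rot'][1,0],-s['ee_rot'][0,0]))
E
```

```text
time: 3.65
tool_pos: [0.4828, -0.0735, 0.2456]
ee_rot: [[-0.966, -0.26, -0.002], [-0.26, 0.966, 0.001], [0.001, 0.001, -1.0]]
wrist_force: [-0.3, 0.8, -0.1]
width: 0.0348
grasp_force: 0.0
time: 4.15
tool_pos: [0.4832, -0.0735, 0.2421]
ee_rot: [[-0.966, -0.26, -0.0], [-0.26, 0.966, 0.0], [0.0, 0.0, -1.0]]
wrist_force: [0.8, 0.2, -2.1]
width: 0.0237
grasp_force: 42.6
[ 0.48320057 -0.07350841  0.24208877] [-0.84493807 -0.00459052  2.07865523] -0.26491473886484174 0.11843090960525031 -0.263178970144278
```

```bash
python3 jog.py '[{},{"tz": -0.005},{"tz": -0.005}]' 0.035 && python3 jog.py '[{},{},{}]' 0 40 && cat >> h.py <<'E'
def st():
    s=manip.observe();d=s['tool_pos'][:2]-AX;f=s['ee_rot'].T@s['wrist_force']
    th=np.arctan2(d[1],-d[0])
    print("z %.4f th %.3f r %.4f yaw %.3f F(rad,tan,down) %s w %.4f"%(s['tool_pos'][2],th,np.hypot(*d),np.arctan2(s['ee_rot'][1,0],-s['ee_rot'][0,0]),f.round(1),s['width']))
if __name__=="__main__":st()
E
python3 h.py; python3 -c "
import numpy as np
for d in range(4,73,4):
  r=.1195;a=np.radians(d);print(d,(r*(np.cos(a)-1)).round(4),(r*np.sin(a)).round(4))"
```

```text
time: 4.53
tool_pos: [0.4838, -0.0738, 0.2484]
ee_rot: [[-0.966, -0.26, 0.001], [-0.26, 0.966, -0.001], [-0.001, -0.001, -1.0]]
wrist_force: [-0.2, -0.4, 0.5]
width: 0.0352
grasp_force: 0.0
time: 4.9
tool_pos: [0.4833, -0.0736, 0.2476]
ee_rot: [[-0.966, -0.26, 0.0], [-0.26, 0.966, -0.0], [-0.0, -0.0, -1.0]]
wrist_force: [-0.7, 0.0, 0.5]
width: 0.0237
grasp_force: 40.0
z 0.2476 th -0.266 r 0.1183 yaw -0.263 F(rad,tan,down) [ 0.7  0.2 -0.5] w 0.0237
4 -0.0003 0.0083
8 -0.0012 0.0166
12 -0.0026 0.0248
16 -0.0046 0.0329
20 -0.0072 0.0409
24 -0.0103 0.0486
28 -0.014 0.0561
32 -0.0182 0.0633
36 -0.0228 0.0702
40 -0.028 0.0768
44 -0.0335 0.083
48 -0.0395 0.0888
52 -0.0459 0.0942
56 -0.0527 0.0991
60 -0.0597 0.1035
64 -0.0671 0.1074
68 -0.0747 0.1108
72 -0.0826 0.1137
```

```bash
python3 jog.py '[{"tx": -0.0003,"ty": 0.0083,"turn": 4},{"tx": -0.0012,"ty": 0.0166,"turn": 8},{"tx": -0.0026,"ty": 0.0248,"turn": 12},{"tx": -0.0046,"ty": 0.0329,"turn": 16},{"tx": -0.0072,"ty": 0.0409,"turn": 20},{"tx": -0.0072,"ty": 0.0409,"turn": 20},{"tx": -0.0072,"ty": 0.0409,"turn": 20}]'; python3 h.py
```

```text
time: 5.78
tool_pos: [0.4792, -0.035, 0.2476]
ee_rot: [[-0.996, 0.087, -0.001], [0.087, 0.996, -0.006], [0.001, -0.006, -1.0]]
wrist_force: [-1.8, -7.8, 0.5]
width: 0.0237
grasp_force: 40.0
z 0.2476 th 0.063 r 0.1186 yaw 0.087 F(rad,tan,down) [ 1.1 -7.9 -0.4] w 0.0237
```

```bash
python3 jog.py '[{"tx": -0.0003,"ty": 0.0083,"turn": 4},{"tx": -0.0012,"ty": 0.0166,"turn": 8},{"tx": -0.0026,"ty": 0.0248,"turn": 12},{"tx": -0.0046,"ty": 0.0329,"turn": 16},{"tx": -0.0072,"ty": 0.0409,"turn": 20},{"tx": -0.0103,"ty": 0.0486,"turn": 24},{"tx": -0.014,"ty": 0.0561,"turn": 28},{"tx": -0.014,"ty": 0.0561,"turn": 28},{"tx": -0.014,"ty": 0.0561,"turn": 28}]'; python3 h.py
```

```text
time: 6.9
tool_pos: [0.4965, 0.0206, 0.2475]
ee_rot: [[-0.839, 0.544, -0.005], [0.544, 0.839, -0.004], [0.002, -0.006, -1.0]]
wrist_force: [-6.0, -5.0, 4.0]
width: 0.0236
grasp_force: 40.0
z 0.2475 th 0.559 r 0.1190 yaw 0.575 F(rad,tan,down) [ 2.3 -7.5 -4. ] w 0.0236
```

```bash
python3 jog.py '[{"ty": -0.003},{"ty": -0.003}]'; python3 h.py; python3 jog.py '[{"tz": -0.006},{"tz": -0.0115},{"tz": -0.0115},{"tz": -0.0115}]'; python3 h.py
```

```text
time: 7.15
tool_pos: [0.4957, 0.0192, 0.2475]
ee_rot: [[-0.839, 0.544, -0.002], [0.544, 0.839, -0.001], [0.001, -0.003, -1.0]]
wrist_force: [-5.6, -1.8, 3.4]
width: 0.0234
grasp_force: 40.0
z 0.2475 th 0.545 r 0.1190 yaw 0.575 F(rad,tan,down) [ 3.8 -4.5 -3.4] w 0.0234
time: 7.65
tool_pos: [0.4965, 0.0206, 0.2586]
ee_rot: [[-0.84, 0.543, -0.001], [0.543, 0.84, 0.001], [0.001, 0.001, -1.0]]
wrist_force: [-0.4, 0.2, -9.0]
width: 0.0237
grasp_force: 40.0
z 0.2586 th 0.559 r 0.1190 yaw 0.574 F(rad,tan,down) [ 0.4 -0.   9. ] w 0.0237
```

```bash
python3 jog.py '[{"tx": -0.0012,"ty": -0.0166,"turn": -8},{"tx": -0.0046,"ty": -0.0329,"turn": -16},{"tx": -0.0103,"ty": -0.0486,"turn": -24},{"tx": -0.0182,"ty": -0.0633,"turn": -32},{"tx": -0.028,"ty": -0.0768,"turn": -40},{"tx": -0.0395,"ty": -0.0888,"turn": -48},{"tx": -0.0493,"ty": -0.0967,"turn": -54},{"tx": -0.0493,"ty": -0.0967,"turn": -54}]'; python3 h.py;  python3 jog.py '[{"tz": 0.006},{"tz": 0.0115},{"tz": 0.0115},{"tz": 0.0115}]'; python3 h.py
```

```text
time: 8.65
tool_pos: [0.4878, -0.0877, 0.2595]
ee_rot: [[-0.933, -0.36, 0.005], [-0.36, 0.933, 0.002], [-0.006, -0.0, -1.0]]
wrist_force: [5.4, 2.7, -8.4]
width: 0.0234
grasp_force: 40.0
z 0.2595 th -0.391 r 0.1186 yaw -0.368 F(rad,tan,down) [-6.   0.6  8.4] w 0.0234
time: 9.15
tool_pos: [0.4879, -0.0883, 0.2477]
ee_rot: [[-0.933, -0.36, 0.006], [-0.36, 0.933, -0.001], [-0.005, -0.003, -1.0]]
wrist_force: [10.2, -0.8, -9.5]
width: 0.0235
grasp_force: 40.0
z 0.2477 th -0.396 r 0.1188 yaw -0.368 F(rad,tan,down) [-9.2 -4.4  9.6] w 0.0235
```

```bash
python3 jog.py '[{},{},{}]' 0.035;python3 h.py; python3 jog.py '[{},{},{}]' 0 40; python3 h.py; python3 - <<'E'
from h import *
im=eyes.grab_frame("scene")[180:300,205:355];cv2.imwrite("pics/c3.png",cv2.resize(im,(600,480),interpolation=cv2.INTER_CUBIC))
E
```

```text
time: 9.52
tool_pos: [0.4856, -0.0881, 0.2482]
ee_rot: [[-0.933, -0.36, 0.001], [-0.36, 0.933, -0.0], [-0.0, -0.001, -1.0]]
wrist_force: [0.1, 0.5, 0.8]
width: 0.0349
grasp_force: 0.0
z 0.2482 th -0.387 r 0.1208 yaw -0.368 F(rad,tan,down) [-0.3  0.4 -0.8] w 0.0349
time: 9.9
tool_pos: [0.4861, -0.0892, 0.2481]
ee_rot: [[-0.933, -0.359, 0.001], [-0.359, 0.933, -0.002], [-0.0, -0.003, -1.0]]
wrist_force: [0.0, -4.4, 0.9]
width: 0.0236
grasp_force: 40.0
z 0.2481 th -0.397 r 0.1208 yaw -0.367 F(rad,tan,down) [ 1.5 -4.1 -0.9] w 0.0236
```

View pics/c3.png

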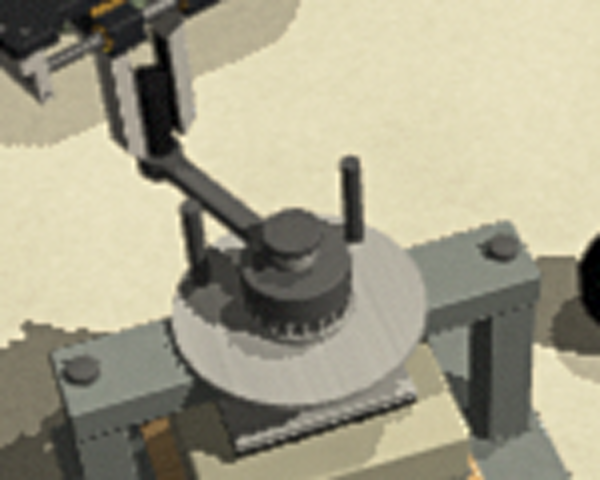

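The lever looks seated, with its arm at the same height on the head as before. I'll start the second stroke.

```bash
python3 jog.py '[{"tx": -0.0003,"ty": 0.0083,"turn": 4},{"tx": -0.0012,"ty": 0.0166,"turn": 8},{"tx": -0.0026,"ty": 0.0248,"turn": 12},{"tx": -0.0046,"ty": 0.0329,"turn": 16},{"tx": -0.0072,"ty": 0.0409,"turn": 20},{"tx": -0.0103,"ty": 0.0486,"turn": 24},{"tx": -0.014,"ty": 0.0561,"turn": 28},{"tx": -0.0182,"ty": 0.0633,"turn": 32},{"tx": -0.0182,"ty": 0.0633,"turn": 32},{"tx": -0.0182,"ty": 0.0633,"turn": 32}]'; python3 h.py
```

```text
time: 11.2
tool_pos: [0.4778, -0.0239, 0.248]
ee_rot: [[-0.982, 0.19, -0.005], [0.19, 0.982, -0.003], [0.004, -0.004, -1.0]]
wrist_force: [-6.8, -5.5, 5.5]
width: 0.0235
grasp_force: 40.0
z 0.2480 th 0.154 r 0.1212 yaw 0.191 F(rad,tan,down) [ 5.7 -6.7 -5.5] w 0.0235
```

```bash
python3 jog.py '[{"tx": -0.0003,"ty": 0.0083,"turn": 4},{"tx": -0.0012,"ty": 0.0166,"turn": 8},{"tx": -0.0026,"ty": 0.0248,"turn": 12},{"tx": -0.0026,"ty": 0.0248,"turn": 12},{"tx": -0.0026,"ty": 0.0248,"turn": 12}]'; python3 h.py;python3 jog.py '[{"tx": -0.0003,"ty": 0.0083,"turn": 4},{"tx": -0.0012,"ty": 0.0166,"turn": 8},{"tx": -0.0019,"ty": 0.0207,"turn": 10},{"tx": -0.0019,"ty": 0.0207,"turn": 10},{"tx": -0.0019,"ty": 0.0207,"turn": 10}]'; python3 h.py
```

```text
time: 11.82
tool_pos: [0.4841, 0.0007, 0.2479]
ee_rot: [[-0.921, 0.389, -0.007], [0.389, 0.921, -0.002], [0.006, -0.005, -1.0]]
wrist_force: [-8.7, -3.8, 7.7]
width: 0.0236
grasp_force: 40.0
z 0.2479 th 0.364 r 0.1214 yaw 0.400 F(rad,tan,down) [ 6.5 -6.9 -7.6] w 0.0236
time: 12.45
tool_pos: [0.4929, 0.0193, 0.2479]
ee_rot: [[-0.839, 0.543, -0.01], [0.543, 0.839, -0.001], [0.007, -0.006, -1.0]]
wrist_force: [-12.0, -4.8, 10.3]
width: 0.0235
grasp_force: 40.0
z 0.2479 th 0.534 r 0.1215 yaw 0.575 F(rad,tan,down) [  7.5 -10.6 -10.1] w 0.0235
```

```bash
python3 jog.py '[{},{},{}]' 0.035; python3 jog.py '[{},{},{}]' 0 40; python3 h.py
```

```text
time: 12.82
tool_pos: [0.4964, 0.0198, 0.2474]
ee_rot: [[-0.839, 0.543, -0.001], [0.543, 0.839, -0.0], [0.001, -0.001, -1.0]]
wrist_force: [-3.3, -2.7, 3.4]
width: 0.0351
grasp_force: 1.8
time: 13.2
tool_pos: [0.4956, 0.018, 0.2474]
ee_rot: [[-0.839, 0.544, -0.004], [0.544, 0.839, -0.004], [0.001, -0.005, -1.0]]
wrist_force: [-5.3, -8.0, 4.9]
width: 0.024
grasp_force: 40.0
z 0.2474 th 0.536 r 0.1185 yaw 0.575 F(rad,tan,down) [ 0.1 -9.6 -4.9] w 0.0240
```

```bash
python3 jog.py '[{"ty": -0.004},{"ty": -0.004}]'; python3 h.py; python3 jog.py '[{"tz": -0.006},{"tz": -0.0115},{"tz": -0.0115},{"tz": -0.0115}]'; python3 h.py
```

```text
time: 13.45
tool_pos: [0.4944, 0.0161, 0.2475]
ee_rot: [[-0.839, 0.544, -0.001], [0.544, 0.839, -0.0], [0.0, -0.001, -1.0]]
wrist_force: [-3.1, -3.4, 3.4]
width: 0.0235
grasp_force: 40.0
z 0.2475 th 0.517 r 0.1185 yaw 0.575 F(rad,tan,down) [ 0.7 -4.6 -3.4] w 0.0235
time: 13.95
tool_pos: [0.4946, 0.0169, 0.2577]
ee_rot: [[-0.84, 0.543, -0.001], [0.543, 0.84, 0.001], [0.001, 0.0, -1.0]]
wrist_force: [4.0, -2.0, -8.9]
width: 0.0234
grasp_force: 40.0
z 0.2577 th 0.524 r 0.1188 yaw 0.574 F(rad,tan,down) [-4.4  0.5  8.9] w 0.0234
```

```bash
python3 jog.py '[{"tx": -0.0012,"ty": -0.0166,"turn": -8},{"tx": -0.0046,"ty": -0.0329,"turn": -16},{"tx": -0.0103,"ty": -0.0486,"turn": -24},{"tx": -0.0182,"ty": -0.0633,"turn": -32},{"tx": -0.0228,"ty": -0.0702,"turn": -36},{"tx": -0.0228,"ty": -0.0702,"turn": -36}]'; python3 h.py;  python3 jog.py '[{"tz": 0.006},{"tz": 0.0115},{"tz": 0.0115},{"tz": 0.0115}]'; python3 h.py;  python3 jog.py '[{},{},{}]' 0.035; python3 jog.py '[{},{},{}]' 0 40; python3 h.py
```

```text
time: 14.7
tool_pos: [0.4792, -0.0544, 0.2598]
ee_rot: [[-0.999, -0.054, 0.009], [-0.054, 0.999, 0.002], [-0.009, 0.002, -1.0]]
wrist_force: [10.3, 1.6, -9.5]
width: 0.0235
grasp_force: 40.0
z 0.2598 th -0.100 r 0.1189 yaw -0.054 F(rad,tan,down) [-10.3   1.1   9.6] w 0.0235
time: 15.2
tool_pos: [0.4795, -0.0552, 0.2481]
ee_rot: [[-0.998, -0.054, 0.01], [-0.054, 0.999, -0.001], [-0.01, -0.001, -1.0]]
wrist_force: [11.9, -3.4, -12.1]
width: 0.0237
grasp_force: 40.0
z 0.2481 th -0.107 r 0.1187 yaw -0.054 F(rad,tan,down) [-11.5  -4.   12.2] w 0.0237
time: 15.58
tool_pos: [0.4758, -0.0546, 0.2482]
ee_rot: [[-0.999, -0.054, 0.001], [-0.054, 0.999, 0.0], [-0.001, 0.0, -1.0]]
wrist_force: [0.3, 0.0, -0.3]
width: 0.035
grasp_force: 0.0
time: 15.95
tool_pos: [0.4758, -0.0559, 0.248]
ee_rot: [[-0.999, -0.053, 0.001], [-0.053, 0.999, -0.002], [-0.0, -0.002, -1.0]]
wrist_force: [-0.9, -4.8, 1.9]
width: 0.0234
grasp_force: 40.0
z 0.2480 th -0.109 r 0.1224 yaw -0.053 F(rad,tan,down) [ 1.1 -4.7 -1.9] w 0.0234
```

```bash
python3 jog.py '[{},{"tx": -0.003,"ty": -0.001},{"tx": -0.003,"ty": -0.001}]' 0.035; python3 jog.py '[{},{},{}]' 0 40; python3 h.py; python3 jog.py '[{"ty": 0.004,"turn": 2},{"tx": -0.0003,"ty": 0.0083,"turn": 4},{"tx": -0.0007,"ty": 0.0125,"turn": 6},{"tx": -0.0012,"ty": 0.0166,"turn": 8},{"tx": -0.0012,"ty": 0.0166,"turn": 8},{"tx": -0.0012,"ty": 0.0166,"turn": 8}]'; python3 h.py
```

```text
time: 16.32
tool_pos: [0.4786, -0.0551, 0.247]
ee_rot: [[-0.999, -0.054, -0.001], [-0.054, 0.999, 0.001], [0.001, 0.001, -1.0]]
wrist_force: [0.2, -0.2, -0.8]
width: 0.035
grasp_force: 0.0
time: 16.7
tool_pos: [0.4785, -0.0562, 0.2471]
ee_rot: [[-0.999, -0.053, -0.001], [-0.053, 0.999, -0.001], [0.001, -0.001, -1.0]]
wrist_force: [0.5, -3.1, -2.5]
width: 0.0238
grasp_force: 40.0
z 0.2471 th -0.115 r 0.1198 yaw -0.053 F(rad,tan,down) [-0.3 -3.2  2.5] w 0.0238
time: 17.45
tool_pos: [0.4778, -0.0423, 0.2472]
ee_rot: [[-0.996, 0.087, -0.003], [0.087, 0.996, -0.007], [0.003, -0.007, -1.0]]
wrist_force: [-3.0, -10.1, -0.8]
width: 0.0237
grasp_force: 40.0
z 0.2472 th 0.002 r 0.1197 yaw 0.087 F(rad,tan,down) [  2.1 -10.4   0.9] w 0.0237
```

```bash
python3 jog.py '[{"ty": 0.004,"turn": 2},{"tx": -0.0003,"ty": 0.0083,"turn": 4},{"tx": -0.0007,"ty": 0.0125,"turn": 6},{"tx": -0.0007,"ty": 0.0125,"turn": 6},{"tx": -0.0007,"ty": 0.0125,"turn": 6}]'; python3 h.py;python3 jog.py '[{"ty": 0.004,"turn": 2},{"tx": -0.0003,"ty": 0.0083,"turn": 4},{"tx": -0.0003,"ty": 0.0083,"turn": 4},{"tx": -0.0003,"ty": 0.0083,"turn": 4}]'; python3 h.py
```

```text
time: 18.08
tool_pos: [0.4785, -0.03, 0.2471]
ee_rot: [[-0.982, 0.191, -0.006], [0.191, 0.982, -0.007], [0.004, -0.008, -1.0]]
wrist_force: [-6.8, -11.4, 1.3]
width: 0.0234
grasp_force: 40.0
z 0.2471 th 0.105 r 0.1197 yaw 0.192 F(rad,tan,down) [  4.5 -12.5  -1.2] w 0.0234
time: 18.58
tool_pos: [0.4796, -0.0219, 0.2471]
ee_rot: [[-0.966, 0.259, -0.008], [0.259, 0.966, -0.007], [0.006, -0.009, -1.0]]
wrist_force: [-8.9, -10.1, 2.8]
width: 0.0236
grasp_force: 40.0
z 0.2471 th 0.173 r 0.1197 yaw 0.262 F(rad,tan,down) [  6.  -12.1  -2.7] w 0.0236
```

```bash
cat >> h.py <<'E'
    s=manip.observe();d=s['tool_pos'][:2]-AX;d/=np.hypot(*d);F=s['wrist_force'];print("true tan %.1f rad %.1f"%(F[0]*d[1]-F[1]*d[0],F[:2]@d))
E
python3 jog.py '[{"tx": 0.002,"ty": 0.003},{"tx": 0.002,"ty": 0.006,"turn": 2},{"tx": 0.002,"ty": 0.006,"turn": 2},{"tx": 0.002,"ty": 0.006,"turn": 2}]'; python3 h.py; python3 jog.py '[{"ty": 0.004,"turn": 1},{"ty": 0.004,"turn": 1},{"ty": 0.004,"turn": 1}]'; python3 h.py
```

```text
time: 19.08
tool_pos: [0.4804, -0.0161, 0.2471]
ee_rot: [[-0.956, 0.292, -0.005], [0.292, 0.956, -0.008], [0.002, -0.009, -1.0]]
wrist_force: [-5.6, -12.5, -0.2]
width: 0.0234
grasp_force: 40.0
time: 19.45
tool_pos: [0.4813, -0.0123, 0.2471]
ee_rot: [[-0.951, 0.309, -0.006], [0.309, 0.951, -0.008], [0.003, -0.009, -1.0]]
wrist_force: [-5.6, -11.8, 0.3]
width: 0.0236
grasp_force: 40.0  File "h.py", line 19
    s=manip.observe();d=s['tool_pos'][:2]-AX;d/=np.hypot(*d);F=s['wrist_force'];print("true tan %.1f rad %.1f"%(F[0]*d[1]-F[1]*d[0],F[:2]@d))
IndentationError: unexpected indent
  File "h.py", line 19
    s=manip.observe();d=s['tool_pos'][:2]-AX;d/=np.hypot(*d);F=s['wrist_force'];print("true tan %.1f rad %.1f"%(F[0]*d[1]-F[1]*d[0],F[:2]@d))
IndentationError: unexpected indent
```

```bash
sed -i '$d' h.py; cat >> h.py <<'E'
def tt():
    s=manip.observe();d=s['tool_pos'][:2]-AX;d/=np.hypot(*d);F=s['wrist_force'];print("true tan %.2f rad %.1f"%(F[0]*d[1]-F[1]*d[0],F[:2]@d))
E
python3 jog.py '[{"ty": 0.004,"turn": 1},{"tx": -0.0005,"ty": 0.007,"turn": 2},{"tx": -0.0005,"ty": 0.007,"turn": 2},{"tx": -0.0005,"ty": 0.007,"turn": 2}]'; python3 -c "
from h import *
st();tt()"
for i in 1 2 3; do python3 jog.py '[{}]' >/dev/null; python3 -c "
from h import *
tt()"; done
```

```text
time: 19.95
tool_pos: [0.4833, -0.0057, 0.2471]
ee_rot: [[-0.94, 0.342, -0.007], [0.342, 0.94, -0.008], [0.004, -0.01, -1.0]]
wrist_force: [-8.1, -12.1, 2.4]
width: 0.0235
grasp_force: 40.0
z 0.2471 th 0.312 r 0.1200 yaw 0.349 F(rad,tan,down) [  3.5 -14.2  -2.2] w 0.0235
true tan -14.05 rad 4.0
true tan -12.84 rad 4.3
true tan -14.10 rad 4.2
true tan -13.81 rad 4.3
```

```bash
python3 jog.py '[{"ty": -0.003},{"ty": -0.003}]' >/dev/null; python3 jog.py '[{"ty": -0.003},{"ty": -0.003},{"ty": -0.003}]' 0.05; python3 -c "
from h import *
st()"; python3 jog.py '[{"tz": -0.03},{"tz": -0.07},{"tz": -0.11},{"tx": 0.06,"tz": -0.14},{"tx": 0.12,"tz": -0.14},{"tx": 0.12,"tz": -0.14},{"tx": 0.12,"tz": -0.14}]'; python3 - <<'E'
from h import *
im=eyes.grab_frame("scene")[180:300,205:355];cv2.imwrite("pics/c4.png",cv2.resize(im,(600,480),interpolation=cv2.INTER_CUBIC))
E
```

```text
time: 20.95
tool_pos: [0.4843, -0.0071, 0.2477]
ee_rot: [[-0.94, 0.34, 0.001], [0.34, 0.94, 0.001], [-0.0, 0.001, -1.0]]
wrist_force: [-0.2, 0.6, 0.4]
width: 0.0484
grasp_force: 0.0
z 0.2477 th 0.303 r 0.1186 yaw 0.347 F(rad,tan,down) [ 0.4  0.5 -0.4] w 0.0484
time: 21.82
tool_pos: [0.3717, 0.0335, 0.3878]
ee_rot: [[-0.94, 0.34, 0.002], [0.34, 0.94, -0.0], [-0.002, 0.001, -1.0]]
wrist_force: [1.6, -0.2, -0.7]
width: 0.0501
grasp_force: 0.0
```

View pics/c4.png

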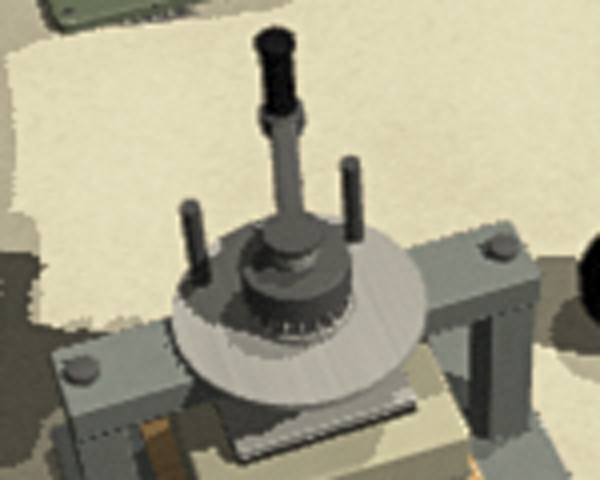

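The lever stands free, with its cap top at crop (274,36). The mould is unmoved. I'll check the cap height, which should be 279 mm if the lever is seated.

```bash
python3 - <<'E'
from h import *
from scipy.optimize import least_squares
def f(px,off=0):
    p=np.array([205+px[0]/4,180+px[1]/4])
    def e(v):
        q=P("scene")@[AX[0]-.12*np.cos(v[0]),AX[1]+.12*np.sin(v[0]),v[1],1];return q[:2]/q[2]-p
    return least_squares(e,[0.2,.279],x_scale=[.1,.01]).x
print(f((170,66)),f((274,37)))
E
```

```text
[-0.26425318  0.27784359] [0.25403197 0.27972991]
```

```bash
python3 - <<'E'
from h import *
a=eyes.grab_frame("scene")[175:215,255:295];b=eyes.grab_frame("top")[275:315,330:380]
b=cv2.convertScaleAbs(b,alpha=1.8)
r=lambda i:cv2.resize(i,(400,400*i.shape[0]//i.shape[1]),interpolation=cv2.INTER_CUBIC)
A,B=r(a),r(b);o=np.zeros((400,800,3),np.uint8);o[:A.shape[0],:400]=A;o[:B.shape[0],400:]=B
cv2.imwrite("pics/c5.png",o)
E
```

```text
(no output)
```

View pics/c5.png

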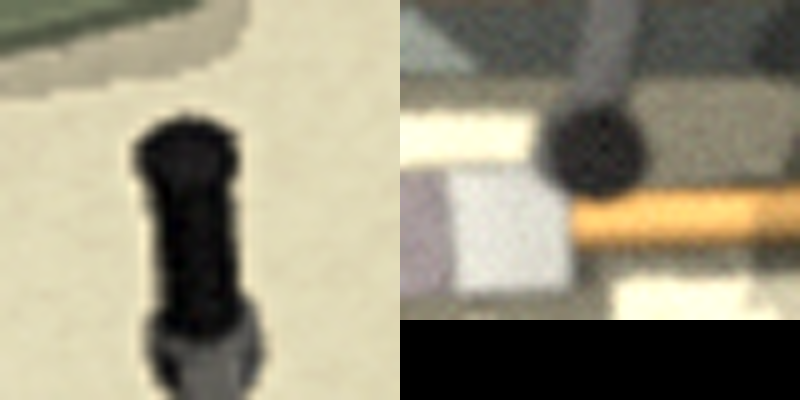

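The cap disc centre is at scene (273.7,190.2) and top (355,294).

```bash
python3 - <<'E'
from h import *
for a in [(273.7,190.2),(273.7,189.5)]:
    X=tri(a,(355,294));d=X[:2]-AX;print(X,np.arctan2(d[1],-d[0]),np.hypot(*d))
s=lambda x,y:(205+x/4,180+y/4)
E
```

```text
[ 0.48153331 -0.01294352  0.27722958] 0.24955733985690223 0.11967397054143222
[ 0.48160033 -0.01279504  0.27932764] 0.2508981996337424 0.11964579943486005
```

```bash
python3 -c "
from workcell import manip, eyes
print(manip.close_job())"
```

```text
the job is handed in; nothing more can be done
None
```

I clamped the mould and handed the job in at about 22 s; no verdict came back. At the last pause, turning took about 13.7 N, some 6 N above slack. The lever measured as down in its serrations and was let go, and the mould looked unmoved in the last picture. I did not re-measure the pot, mug and brush after the start.

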